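# Roll the repaired power unit to the stop and put it on the green mat

## Robot

A 6-joint arm with a two-finger parallel gripper is mounted at the origin on the work surface. World frame = base frame: x ahead of the robot, y to its left, z up, the work surface at z = 0. Lengths are in m, angles in rad, forces in N, time in s.
With the tool pointing down it reaches from about 0.35 to 0.975 m from the base axis. Payload 7.1 kg.
Tool frame: the origin (TCP) lies midway between the tips of the shut fingers; the grasp point (between the pads) lies 19 mm behind it; z points along the fingers, x is the direction in which the jaws open and shut, and the axes are right-handed (so a half turn about z gives the same grasp; the last joint's range is limited). The gripper opens to 88 mm and grips with 3 to 60 N. Pads are 20 mm wide; open, the fingers measure 115 mm over their backs; the gripper's body (75 mm by 178 mm) begins 61 mm behind the grasp point.
Start: joints at [1.151, 0.423, 1.63, -0, 1.089, -0.019], TCP at [0.244, 0.575, 0.223] pointing down, gripper open.
Joint ranges: [-3, 3], [-0.9, 2.11], [0.09, 2.58], [-1.31, 4.45], [0.11, 2.69], [-2.54, 2.54]. Speed limits (rad/s): [2.39, 2.39, 3.01, 3.14, 3.14, 3.14].

## Interface

Orientations are given as a unit quaternion [x, y, z, w].
In Python, from workcell import manip, fingers, kinematics, eyes, close_job, readout gives the robot as it stands. The module is installed in compiled form; this text tells all that it offers. Calls block until the motion is done:
- manip.reach(position, orientation): joint-space move of the TCP to a pose.
- manip.servo_line(position, attitude=None, max_speed=0.15): straight line of the TCP; attitude=None keeps the orientation; max_speed is the mean speed in m/s.
- manip.goto_joints(angles): joint-space move.
- fingers.let_go() and fingers.close_gripper(grasp_force=None): open the fingers fully, or close them until they stop; grasp_force is the grip in N (None keeps the last).
- manip.wait(seconds).
- kinematics.ik(position, orientation): joint angles nearest the present ones, or None.
- eyes.get_image(name): name is "scene" or "top" or "wrist"; returns (picture, depth): 384x512x3 uint8, red, green, blue; 384x512 float32, m along the optical axis (not along the pixel's ray), 0 where there is no reading.
- eyes.calibration(name): a dict with "fovy" (degrees; the focal length in pixels is half the picture's height over the tangent of half this angle, whatever the lens; pixels are square), "cx", "cy" (the principal point, pixels), "rvec" (rotation vector, rad) and "tvec" (3), from world to camera coordinates, as OpenCV has them. Camera axes: x right, y down, z forward; pixel columns grow to the right and rows downward; lengths in m; the calibration is good to about 2 mm. The wrist camera is an equidistant fisheye: a pixel r from the principal point sees the ray r / f radians off the axis. A picture is of the moment at which its call begins: read the wrist's pose just before it. calibration takes no time and is no camera call; for the wrist camera it gives the pose at the moment of the call.
A pose or a line that the arm cannot do raises manip.IKError and nothing moves.
- close_job(): hands the job in, once; it reports no verdict.
Readings, each from a call of its own:
- readout.get_time(): time.
- readout.get_q(): joint angles.
- readout.get_dq(): joint speeds.
- readout.get_effort(): joint torques, N m.
- readout.get_position(): TCP position.
- readout.get_tool_rot(): TCP orientation.
- readout.get_force(): force on the tool from outside, world axes, zero at the start.
- readout.get_ft_torque(): the same for the moment, N m.
- readout.get_gripper_width(): finger opening in m.
Only numpy, scipy, OpenCV 4.12 (cv2) and the standard library are available. Lean on these libraries where they do the work, as an engineer would, in place of code of your own. Each camera call takes 0.05 s, during which the arm holds its last target. There are 200 camera calls.

## Task

Roll the silver power unit along the roller track until it is up against the yellow end stop, keeping it down on the rollers all the way. Then lift it off there and set it down upright in the middle of the green mat, and let go. Leave the black unit on the red mat where it is.

Things in the scene. Friction and masses are not known exactly. Their poses are not given: they have to be found in the camera images.
- unit_mid (a point): Centre (half-way up) of the silver power unit: aluminium-coloured box with dark vent slots, 110 mm long (its x), 60 mm wide (its y), 76 mm high (z up), 0.35 to 0.65 kg. Starts standing on the rollers, its centre 83 mm above the bench, its x along the track towards the stop, 3 mm play to each rail. Grip it across its 60 mm width, mid-length.
- track: Level roller track: blue side rails, 13 free aluminium rollers, yellow end stop. Origin on the bench under the middle of the track; x along it towards the stop, y across. Roller tops 45 mm above the bench; rail tops 52 mm, rails from y = 33 to 41 mm each side. Stop face at x = +160 mm (unit's centre then at x = +105 mm), stop top 75 mm above the bench. Open end at x = -186 mm.
- mat: Green flat mat fixed on the bench beyond the track, 140 mm (x) by 170 mm (y), 4 mm thick; origin at the centre of its underside, on the bench. A unit standing on it has its centre 42 mm above the bench. A red mat of the same size lies beside it, on its left or its right.
- faulty_mid (a point): Centre of the black power unit, a bystander of the same shape and size (110 x 60 x 76 mm), standing on the red mat. Not to be moved.
There are look-alikes about, which are no part of the job. There is more than one size of the part that bears unit_mid; the job needs the largest.

How it is judged:
On the way, in this order (a step that is already met when the one before it is completed fails the run):
1. the silver unit stands on the rollers up against the end stop (within 12 mm of it) (x of unit_mid in the frame of track above 0.093 m and z of unit_mid in the frame of track below 0.09 m and y of unit_mid in the frame of track between -0.012 and 0.012 m), for 0.2 s.
2. the silver unit is lifted off the rollers (z of unit_mid in the frame of track above 0.103 m), for 0.1 s.
At the end, for the whole second after the job is handed in: The silver unit stands upright (within 10 degrees) and free on the green mat, its centre within 30 mm of the mat's centre and 36 to 48 mm above the bench (horizontal distance between unit_mid and mat below 0.03 m and z of unit_mid in the frame of mat between 0.036 and 0.048 m and angle between unit_mid's own z axis and vertical below 0.17 rad); the robot touches nothing.
It fails at once if the silver unit is lifted more than 10 mm off the rollers while over the track and still more than 40 mm short of the stop (low carry, up to 60 mm above the rollers) (x of unit_mid in the frame of track between -0.2 and 0.065 m and z of unit_mid in the frame of track between 0.093 and 0.143 m and y of unit_mid in the frame of track between -0.03 and 0.03 m).
It fails at once if the black unit is moved by more than 20 mm (distance of faulty_mid from where it was at the start of the episode above 0.02 m).
It also fails if it takes over 48 s, if anything falls off the work surface, if the arm or the gripper's body presses on something with over 40 N, if the wrist force passes 120 N, or if a joint passes its speed limit or range.

## Working session

There is one attempt and no reset: what is moved stays moved. The work goes in short steps, each a Python script; the robot and the scene stay as the last script left them, time stands still between calls to the robot, and variables do not carry over. Pictures are saved under pics/ and viewed, about 8 in all and at most 12, crops included, and the job is handed in when it is done.

```bash
mkdir -p pics; cat > h.py <<'E'
import numpy as np, cv2
from workcell import manip, fingers, kinematics, eyes, close_job, readout
def cloud(name):
    """picture, depth, world point per pixel (pinhole cameras)"""
    c=eyes.calibration(name); im,d=eyes.get_image(name)
    f=im.shape[0]/2/np.tan(np.radians(c["fovy"])/2)
    v,u=np.mgrid[:im.shape[0],:im.shape[1]]
    p=np.dstack([(u-c["cx"])/f*d,(v-c["cy"])/f*d,d])
    R=cv2.Rodrigues(np.array(c["rvec"],float))[0]
    return im,d,(p-np.array(c["tvec"]).ravel())@R
E
python3 - <<'E'
from h import *
for n in ("top","scene"):
    im,d,P=cloud(n); np.savez(n,im=im,d=d,P=P)
    cv2.imwrite(f"pics/{n}1.png",cv2.resize(im[:,:,::-1],(800,600)))
    print(eyes.calibration(n))
print(readout.get_time(),readout.get_tool_rot())
E
```

```text
{'fovy': 55.875078456966776, 'cx': 251.10116808031378, 'cy': 191.70418016097932, 'rvec': array([ 2.12774002, -2.1438118 ,  0.15703512]), 'tvec': array([-0.04395058,  0.53817161,  0.64266769])}
{'fovy': 53.91124692212576, 'cx': 254.93623660794316, 'cy': 186.1670345628701, 'rvec': array([ 1.63947428,  1.69439814, -0.86473767]), 'tvec': array([ 0.07629113, -0.25046851,  1.29084483])}
0.1 [ 8.33713397e-01  5.52196944e-01 -5.97747021e-04  3.85890021e-04]
```

View pics/top1.png

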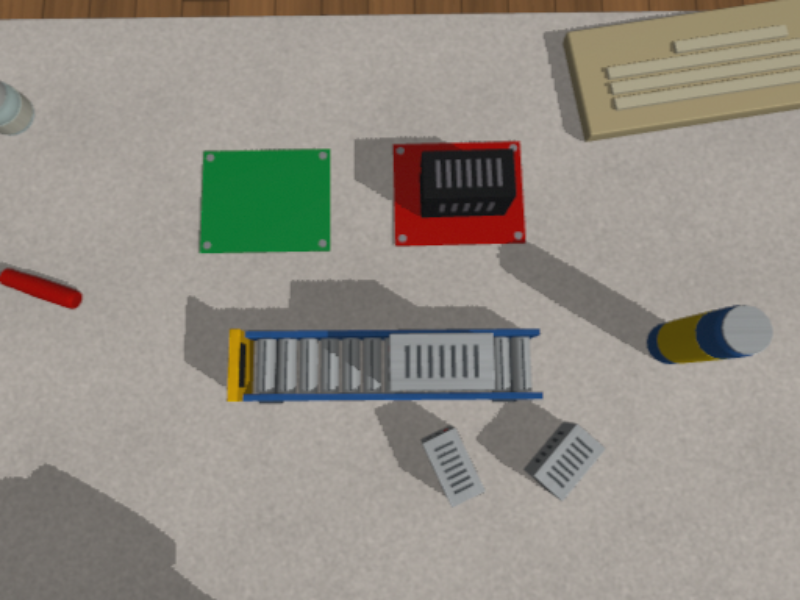

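View pics/scene1.png

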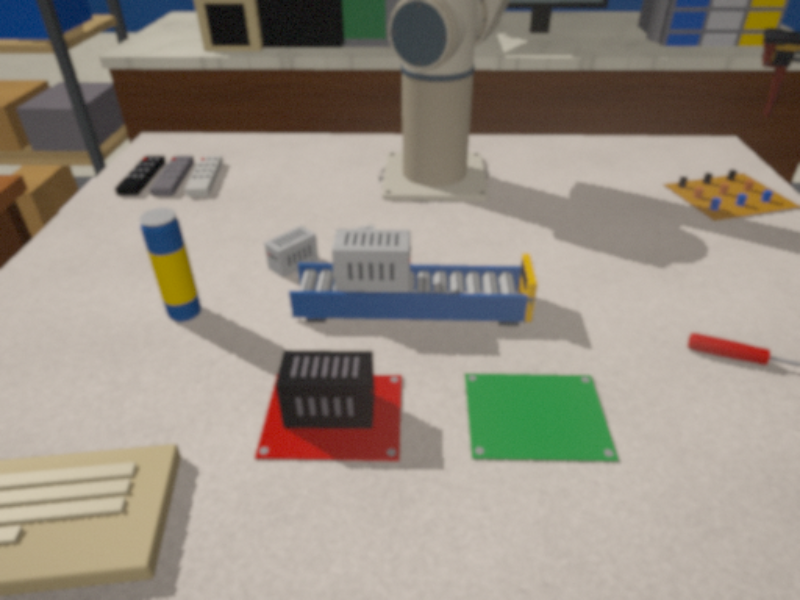

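The top view shows three silver boxes: one on the track at about (443,361), and two smaller ones on the bench at (452,466) and (565,460). The one on the rollers is the largest and fits the description. The stop is at the left (235,365), the green mat at (265,200), and the black unit on the red mat at (468,182). Next I'll measure positions and make the confirming crop.

```bash
cat > meas.py <<'E'
from h import *
def rect(P,m):
    m=cv2.morphologyEx(m.astype(np.uint8),cv2.MORPH_OPEN,np.ones((3,3)))
    n,l,s,c=cv2.connectedComponentsWithStats(m)
    out=[]
    for i in range(1,n):
        if s[i,4]<60: continue
        q=P[l==i]; (cx,cy),(w,h),a=cv2.minAreaRect((q[:,:2]*1000).astype(np.float32))
        out.append((s[i,4],c[i].round(0).tolist(),[round(x,1) for x in(cx,cy,w,h,a)],round(float(np.median(q[:,2]))*1000,1)))
    return out
def report(im,P):
    hsv=cv2.cvtColor(im,cv2.COLOR_RGB2HSV); H,S,V=np.moveaxis(hsv.astype(int),2,0); Z=P[:,:,2]
    ms=dict(green=(abs(H-68)<15)&(S>120)&(Z<.03),red=((H<6)|(H>174))&(S>150)&(Z<.03),
     blue=(abs(H-108)<12)&(S>120)&(abs(Z-.052)<.012),yellow=(abs(H-23)<8)&(S>140)&(abs(Z-.075)<.01),
     tops=(S<60)&(Z>.105)&(Z<.135),low=(S<60)&(Z>.02)&(Z<.1)&(V>120))
    for k,m in ms.items():
        for r in rect(P,m): print(k,*r)
E
python3 - <<'E'
from meas import *
for n in("top","scene"):
    d=np.load(n+".npz"); print(n); report(d["im"],d["P"])
im=np.load("top.npz")["im"][195:330,140:400]
cv2.imwrite("pics/crop.png",cv2.resize(im[:,:,::-1],None,fx=3,fy=3,interpolation=2))
E
```

```text
top
green 5112 [170.0, 129.0] [677.8, 119.3, 138.9, 167.9, 0.4] 5.7
red 2571 [287.0, 131.0] [685.7, -134.5, 139.2, 167.6, 0.9] 5.3
red 592 [26.0, 184.0] [560.1, 397.0, 99.6, 23.6, 71.5] 25.5
blue 114 [330.0, 212.0] [496.1, -192.7, 51.6, 6.0, 89.4] 53.4
blue 375 [202.0, 214.0] [496.1, 41.8, 168.0, 6.4, 89.8] 53.4
blue 477 [285.0, 253.0] [423.2, -110.4, 217.2, 7.2, 89.6] 53.5
blue 285 [190.0, 254.0] [422.6, 63.5, 123.6, 7.2, 89.6] 53.7
yellow 115 [433.0, 219.0] [482.7, -370.3, 40.5, 10.5, 8.5] 75.0
yellow 347 [150.0, 233.0] [460.3, 131.9, 12.8, 81.0, 89.6] 76.7
tops 2427 [283.0, 231.0] [460.0, -100.8, 108.7, 59.0, 89.6] 122.5
low 555 [468.0, 25.0] [885.4, -497.0, 16.7, 151.5, 8.5] 30.4
low 947 [450.0, 37.0] [857.2, -458.5, 16.4, 256.9, 8.6] 30.6
low 944 [452.0, 47.0] [835.0, -459.1, 17.1, 250.0, 8.6] 30.6
low 924 [453.0, 57.0] [812.8, -459.5, 16.7, 245.1, 8.6] 30.6
low 385 [7.0, 69.0] [795.9, 444.8, 21.5, 56.0, 74.6] 40.2
low 179 [172.0, 232.0] [462.3, 98.7, 57.4, 9.1, 1.1] 44.8
low 194 [186.0, 233.0] [462.2, 73.1, 57.6, 10.1, 0.1] 44.6
low 193 [200.0, 233.0] [461.9, 47.4, 57.2, 10.4, 
[... 1226 characters left out ...]
6, 562.3, 872.9, 618.2, 89.5] 83.1
low 816 [275.0, 104.0] [50.6, -16.4, 125.9, 47.1, 71.7] 60.1
low 419 [184.0, 156.0] [352.0, -246.6, 45.7, 79.6, 48.0] 52.5
low 556 [238.0, 179.0] [489.3, -103.6, 119.0, 28.7, 78.0] 67.7
low 87 [196.0, 179.0] [453.9, -201.9, 56.0, 19.1, 12.4] 43.1
low 86 [206.0, 179.0] [453.1, -175.6, 59.4, 18.0, 10.8] 43.5
low 73 [280.0, 178.0] [445.4, 1.1, 19.2, 38.2, 89.0] 42.9
low 99 [291.0, 180.0] [454.1, 27.3, 19.2, 51.3, 87.9] 43.0
low 126 [302.0, 181.0] [456.4, 54.3, 60.1, 21.3, 0.8] 42.8
low 258 [318.0, 181.0] [455.6, 92.3, 46.5, 59.3, 89.4] 42.6
low 2430 [40.0, 314.0] [825.9, -406.4, 68.1, 145.8, 8.3] 29.2
low 130 [6.0, 341.0] [873.1, -430.6, 27.6, 17.3, 34.5] 29.3
```

View pics/crop.png

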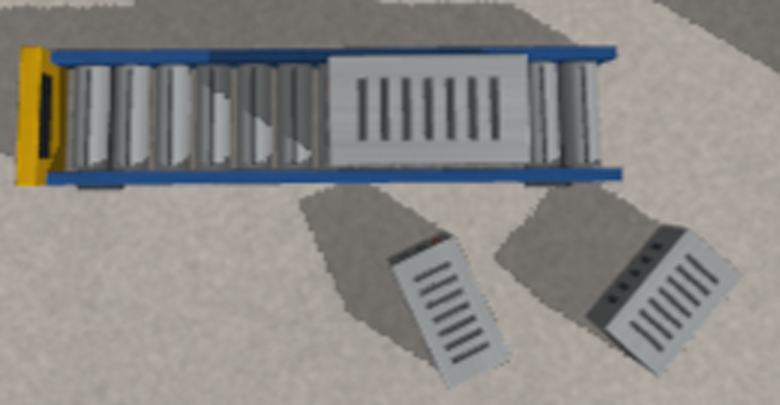

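The crop confirms it. The unit on the rollers has a 109 x 59 mm top at z≈121 mm, which makes it the largest; the other two are about 78 x 43 mm and 55 mm high. Averaging both views, the unit is at (0.4615, -0.100), the stop face at y≈0.126 and the mat centre at (0.6795, 0.120). The track's x axis is world +y.

```bash
python3 - <<'E'
from h import *
Q=[1,0,0,0]; X,Y=.4615,-.100
print(kinematics.ik([X,Y,.24],Q),kinematics.ik([X,.07,.066],Q),kinematics.ik([.6795,.12,.026],Q))
manip.reach([X,Y,.24],Q)
manip.servo_line([X,Y,.066],max_speed=.12)
print(readout.get_position(),readout.get_force(),readout.get_time())
fingers.close_gripper(grasp_force=20)
print(readout.get_gripper_width(),readout.get_position(),readout.get_force())
f0=np.array(readout.get_force())
manip.servo_line([X,.055,.066],max_speed=.06)
print(readout.get_position(),readout.get_force()-f0)
y=.055
while y<.085:
    y+=.003; manip.servo_line([X,y,.066],max_speed=.03)
    df=np.array(readout.get_force())-f0; print(round(y,3),df.round(1))
    if abs(df[1])>8: break
manip.wait(.3)
print(readout.get_position(),readout.get_gripper_width(),readout.get_time())
for n in("top","scene"):
    im,d,P=cloud(n); np.savez(n+"2",im=im,P=P)
    cv2.imwrite(f"pics/{n}2.png",im[:,:,::-1])
print(readout.get_time())
E
```

```text
[-2.38589212e-01  1.73758507e-01  1.94129970e+00 -4.44089210e-16
  1.02653445e+00 -2.38589212e-01] [ 1.25035247e-01  4.61285947e-01  2.06638678e+00 -4.44089210e-16
  6.13919923e-01  1.25035247e-01] [ 1.57551263e-01  7.56730160e-01  1.56057997e+00 -4.44089210e-16
  8.24282524e-01  1.57551263e-01]
[ 0.46190825 -0.10010761  0.06651158] [-0.2165557  -0.2506563  -0.57213524] 4.2167
0.060066773306515414 [ 0.46120568 -0.09996317  0.06610386] [-2.70124315 -0.42553128  4.55651535]
[0.46128275 0.05515303 0.06609013] [-0.54717662  1.06525559  0.29998634]
0.058 [1.2 1.4 1.7]
0.061 [0.3 0.8 0.4]
0.064 [-0.7  0.7  1.2]
0.067 [0.4 1.1 0.2]
0.07 [ 0.6 -4.8  0.3]
0.073 [  1.5 -14.1   2.7]
[0.46132061 0.07127807 0.06617362] 0.059882063560993494 9.3
9.4
```

View pics/scene2.png

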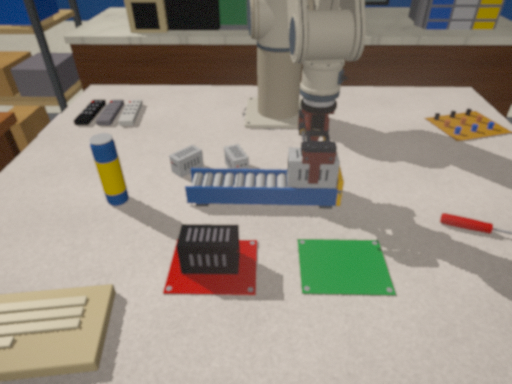

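The picture shows the silver unit (315,168) against the yellow stop (340,185), down on the rollers. Contact came at y≈0.070, with the force rising to 14 N, as predicted. Next I'll lift and place it.

```bash
python3 - <<'E'
from h import *
X=.4615; M=[.6795,.120]
fingers.close_gripper(grasp_force=35)
manip.servo_line([X,.0705,.066],max_speed=.03)
manip.wait(.3)
manip.servo_line([X,.0695,.18],max_speed=.06)
manip.wait(.2); print(readout.get_gripper_width(),readout.get_force(),readout.get_time())
manip.servo_line([*M,.18],max_speed=.1)
manip.servo_line([*M,.06],max_speed=.08)
manip.wait(.3); f0=np.array(readout.get_force()); z=.032; print(f0)
manip.servo_line([*M,z],max_speed=.04)
while z>.020:
    z-=.0015; manip.servo_line([*M,z],max_speed=.02); manip.wait(.1)
    df=np.array(readout.get_force())-f0; print(round(z,4),df.round(1))
    if df[2]>3: break
print(readout.get_position(),readout.get_gripper_width(),readout.get_time())
for n in("scene",):
    im,d,P=cloud(n); cv2.imwrite(f"pics/{n}3.png",im[:,:,::-1])
E
```

```text
0.0600771201235092 [ 0.2895443  -0.50003639 -5.82019241] 12.4167
[ 0.6063675  -0.47565169 -4.9517724 ]
0.0305 [-0.8  1.4 -0.3]
0.029 [-0.7  1.7 -0.6]
0.0275 [-0.5  0.8 -0.6]
0.026 [-0.7  0.7 -0.6]
0.0245 [-2.8 -1.6  7.5]
[0.67984833 0.11988816 0.02511685] 0.059864239427097336 19.3583
```

View pics/scene3.png

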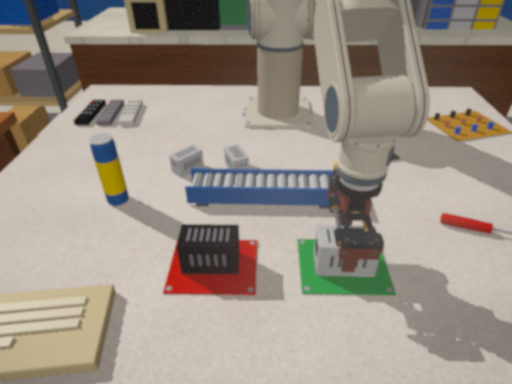

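The unit stands upright on the green mat at (347,255), touching down at TCP z≈25 mm as expected. I'll release, retreat and check.

```bash
python3 - <<'E'
from meas import *
fingers.let_go(); manip.wait(.3)
manip.servo_line([.6795,.12,.2],max_speed=.08)
manip.servo_line([.42,.12,.26],max_speed=.12); manip.wait(.3)
print(readout.get_time(),readout.get_force(),readout.get_gripper_width())
for n in("top","scene"):
    im,d,P=cloud(n); print(n)
    m=(P[:,:,2]>.072)&(P[:,:,2]<.09)&(P[:,:,0]>.6)&(P[:,:,0]<.78)&(abs(P[:,:,1])<.25)
    for r in rect(P,m): print(*r)
    cv2.imwrite(f"pics/{n}4.png",im[:,:,::-1])
print(readout.get_time())
E
```

```text
25.3417 [-1.01762446  1.17139948  0.05926274] 0.08749839207232107
top
1902 [300.0, 111.0] [682.5, -139.4, 60.7, 109.8, 0.9] 81.3
1900 [161.0, 114.0] [678.8, 118.1, 110.7, 60.4, 89.6] 81.6
scene
1472 [207.0, 237.0] [685.5, -138.1, 61.5, 110.1, 0.4] 79.3
1526 [348.0, 238.0] [682.0, 119.2, 62.9, 109.7, 0.5] 79.3
25.4417
```

View pics/scene4.png

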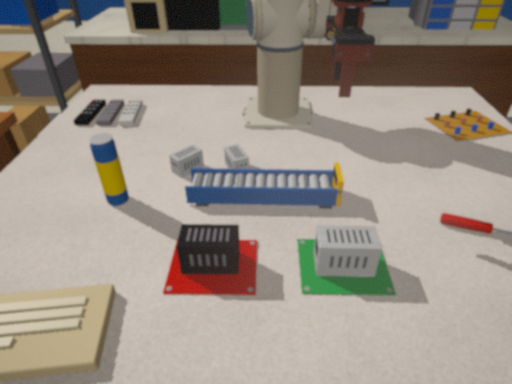

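The silver unit (347,250) stands free and upright on the green mat. It is about 1.5 mm from the mat's centre in both views, with its top at about 80 mm. The black unit (209,248) sits where it was before, and the gripper is clear.

```bash
python3 -c "
from h import *
close_job(); print(readout.get_time())"
```

```text
the job is handed in; nothing more can be done
the job is handed in; nothing more can be done
```

The job is done and handed in at about 25.4 s of the 48 s allowed; no verdict is reported.

- **Rolling:** I gripped the largest silver unit across its 60 mm width and rolled it at constant height to the stop. Contact came at y≈0.070 m, with the force rising to 14 N.
- **Placing:** I lifted it off, set it on the green mat until I felt it touch down, let go and backed the arm away.
- **Last checks:** Both cameras put the unit within about 2 mm of the mat's centre, with its top at 79–82 mm (80 mm expected). It stands upright, and the black unit looks undisturbed.
- **Disagreements:** The two cameras differ by about 3–4 mm in x and 2 mm in z, a constant offset that I averaged out. I did not measure the black unit's position before the job, so that check is by comparing pictures. No check failed.

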